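Find the whetstone under the bin's hood by touch

ROBOT

A 6-joint arm with a two-finger parallel gripper is mounted at the origin on the work surface. World frame = base frame: x ahead of the robot, y to its left, z up, the work surface at z = 0. Lengths are in m, angles in rad, forces in N, time in s.
With the tool pointing down it reaches from about 0.3 to 1 m from the base axis. Payload 5.1 kg.
Tool frame: the origin (TCP) lies midway between the tips of the shut fingers; the grasp point (between the pads) lies 19 mm behind it; z points along the fingers, y is the line along which they close (so a half turn about z gives the same grasp; the last joint's range is limited). The gripper opens to 95 mm and grips with 3 to 60 N. Pads are 20 mm wide; open, the fingers measure 119 mm over their backs; the gripper's body (75 mm by 180 mm) begins 59 mm behind the grasp point.
Start: joints at [1.226, 0.124, 1.65, -0, 1.367, -0.083], TCP at [0.168, 0.628, 0.215] pointing down, gripper open.
Joint ranges: [-2.61, 2.61], [-1.02, 2.33], [0.03, 2.71], [-1.35, 4.49], [0.32, 2.68], [-2.91, 2.91]. Speed limits (rad/s): [2.57, 2.57, 3.14, 3.14, 3.14, 3.14].

INTERFACE

Orientations are given as a rotation vector (axis times angle).
In Python, from station import bot, eyes gives the robot as it stands. The module is installed in compiled form; this text tells all that it offers.
- The arm moves only by the tool play_rows, never from a script. Its argument "targets" is a list of rows, each a list of 6 numbers: the shift along the tool's x, y, z scaled (see below), then the turn, a rotation vector about the tool's x, y, z scaled (see below). A call has 1 to 12 rows; each row is the pose to reach, as a shift and turn from the pose commanded when the call began, along the tool's axes at that moment; what a row does not reach only later rows make up. The controller multiplies each number of a shift by 60 cm and each number of a turn by 120 degrees. A row lasts 1/8 s, in which the tool goes at most 62.5 mm and 10.7 degrees, less where a joint would pass 70% of its speed; a pose out of reach is approached as far as the arm can. A call with a number of a shift or a turn outside -1 to 1 is refused whole. A call with a gripper value outside its range is refused whole. "jaw" is the closure, from 0 (fully open) to 1 (shut), set as the call begins (left out, the last holds). The fingers move at their own pace and stop on an object; "grip_force" is the grip in N (left out, the last holds). Time passes only in rows, so rows that repeat a pose let the fingers close. It gives the time, the measured TCP pose, the force and the opening at its end, in the units of the state.
- bot.state(): the state, without advancing time (a new reading comes with each control period).
- eyes.camera(name): name is "scene" or "side" or "wrist"; returns a dict with "img" (384x512x3 uint8, red, green, blue), "fx", "fy", "cx", "cy" (pixels), "world_to_cam" (4x4, takes a point from world to camera coordinates); the wrist camera has in their place "mount" (4x4, takes a point from camera to tool coordinates, whose origin is the TCP and whose axes are the flange's). Camera axes: x right, y up, looking along -z (the intrinsics and any distortion apply to the point x, -y, -z); pixel columns grow to the right and rows downward; lengths in m; the calibration is good to about 2 mm. The wrist camera is an equidistant fisheye: a pixel r from the principal point sees the ray r / f radians off the axis. A picture is of the moment at which its call begins: read the wrist's pose just before it. There is no depth.
- bot.close_job(): hands the job in, once; it reports no verdict.
The state is a dict: "clock": time; "qpos": joint angles; "dq": joint speeds; "joint_torque": joint torques, N m; "tool_pos": TCP position; "tcp_rot": TCP orientation; "force": force on the tool from outside, world axes, zero at the start; "torque": the same for the moment, N m; "width": finger opening in m.
Only numpy, scipy, OpenCV 4.12 (cv2) and the standard library are available. Lean on these libraries where they do the work, as an engineer would, in place of code of your own. Each camera call takes 0.05 s, during which the arm holds its last target. There are 200 camera calls.

TASK

The whetstone has been left somewhere under the hood of the steel bin, where it cannot be seen: reach in under the hood, feel across the floor for it, take it out and set it down gently on the grey slate board, wholly on the board, ready for sharpening the knife. Leave everything else where it is.

Things in the scene. Friction and masses are not known exactly. Their poses are not given: they have to be found in the camera images.
- bin: Fixed steel bin, 320 mm long (its x axis) by 380 mm wide (y). Origin: centre of its underside; walls and floor 4 mm thick. Its front half (x from -160 to 0 mm) is an open tray with walls 30 mm high; its rear half (x from 0 to 160 mm) is roofed and walled on three sides, open only to its front (its -x, the robot's right-hand side). One whetstone is loose inside, nothing else.
- hood_floor (a point): Middle of the floor under the hood (bin x 80 mm, 4 mm above the table). On this floor lies the whetstone, unseen: 120 mm long, 42 wide, 34 high, 0.55 kg, grey with a red-brown top. It lies along the bin's x axis within 0.15 rad, its near end 8 to 30 mm behind the hood's edge, its centre up to 70 mm to either side (bin y): where must be felt.
- tray_floor (a point): Middle of the floor of the open front tray (bin x -80 mm, 4 mm above the table); empty. There is room to draw the whetstone forward onto it, sliding (it takes 2 to 6 N to slide, about 1 to 3 N to turn it by pushing its end sideways), and to grasp it anew from above.
- hood_edge (a point): Middle of the hood's front edge, on its underside: 149 mm above the table, 145 mm above the bin's floor, straight above the bin's centre. The edge runs along the bin's y axis and has a red bead; the hood's top is at 154 mm.
- slate: Fixed grey slate board, 180 mm (its x axis) by 140 mm (y), 10 mm thick, flat on the table. Origin: centre of its underside.
- bowl: Bystander: white bowl, 120 mm across, 60 mm high. Origin: centre of its underside.
- ramekin: Bystander: small blue ceramic cup, 68 mm across, 40 mm high, standing on top of the bin's hood. Origin: centre of its underside.
- soy_bottle: Bystander: amber bottle, 60 mm across, 170 mm high. Origin: centre of its underside.
- pitcher: Bystander: white mug-shaped sauce pitcher, 72 mm across, 60 mm high. Origin: centre of its underside.
- knife: Bystander: chef's knife with white handle, 290 mm long along its x axis, lying flat beside the slate. Origin: centre of its underside.
- plate: Bystander: white plate, 160 mm across. Origin: centre of its underside.
- pepper_mill: Bystander: dark wooden mill, 52 mm across, 130 mm high. Origin: centre of its underside.
Things that resemble listed ones, but are neither listed nor needed, are in the scene too. Of the things that look like the slate, the smaller one is meant.

How it is judged:
On the way:
1. the gripper reaches in under the hood (x of the grasp point in the frame of bin between 0 and 0.16 m and z of the grasp point in the frame of bin below 0.145 m and y of the grasp point in the frame of bin between -0.188 and 0.188 m), for 0.2 s.
At the end, for the whole second after the job is handed in: the slate board bears the whetstone's whole weight (5.4 N within 7 %), steadily: the stone rests on the board alone, at rest and released (contact force between slate and anything else between 5.01782 and 5.77319 N); the robot touches nothing.
It fails at once if the slate is struck or pressed hard (over 60 N): the stone must be set down, not dropped (contact force between slate and anything else above 60 N).
It fails at once if a bystander is moved more than 30 mm (distance of any of bowl, ramekin, soy_bottle, pitcher, knife, plate, pepper_mill from where it was at the start of the episode above 0.03 m).
It also fails if it takes over 64 s, if anything falls off the work surface, if the arm or the gripper's body presses on something with over 40 N, if the wrist force passes 120 N, or if a joint passes its speed limit or range.

## Working session

There is one attempt and no reset: what is moved stays moved. The work goes in short steps, Python scripts to look and compute and a tool call to move; the robot and the scene stay as the last step left them, time stands still between calls to the robot, and variables do not carry over. Pictures are saved under pics/ and viewed, on a budget of 10 in all, crops included, one or two more only if the job needs it, and the job is handed in when it is done.

Besides the shell and the picture viewer there is one more tool, called after "Call:" in YAML: its name, and indented under it one key for each argument. play_rows: Moves the arm, as the interface text tells. Shifts and turns lie within -1 to 1; 1 stands for 60 cm of shift or 120 degrees of turn. Its arguments: {"type":"object","properties":{"targets":{"type":"array"},"jaw":{"type":"number"},"grip_force":{"type":"number"}},"required":["targets"]}

```bash
mkdir -p pics; cat > h.py <<'E'
import numpy as np, cv2
from scipy.spatial.transform import Rotation as R
from station import bot, eyes
def snap(n,f):
    s=bot.state(); c=eyes.camera(n); cv2.imwrite('pics/'+f+'.png',c['img'][:,:,::-1]); np.save('pics/'+f+'.npy',{'c':c,'s':s},allow_pickle=True); return c
def load(f): d=np.load('pics/'+f+'.npy',allow_pickle=True).item(); return d['c'],d['s']
def ray(f,u,v):
    c,s=load(f); x=(u-c['cx'])/c['fx']; y=(v-c['cy'])/c['fy']
    if 'mount' in c:
        r=np.hypot(x,y); k=np.sin(r)/r if r>1e-9 else 1
        d=np.array([x*k,-y*k,-np.cos(r)]); m=c['mount']; Rt=R.from_rotvec(s['tcp_rot']).as_matrix()
        return Rt@m[:3,3]+np.array(s['tool_pos']), Rt@m[:3,:3]@d
    T=np.linalg.inv(c['world_to_cam']); return T[:3,3], T[:3,:3]@np.array([x,-y,-1.])
def pt(f,u,v,z):
    o,d=ray(f,u,v); return o+d*(z-o[2])/d[2]
E
python3 - <<'E'
from h import *
a=snap('scene','s1');b=snap('side','d1');w=snap('wrist','w1')
for c in(a,b,w): print({k:(np.round(v,3).tolist() if k!='img' else 0) for k,v in c.items()})
cv2.imwrite('pics/sd.png',cv2.resize(np.vstack([a['img'],b['img']])[:,:,::-1],(400,600)))
print(bot.state())
E
```

```text
{'img': 0, 'fx': 500.002, 'fy': 500.002, 'cx': 249.43, 'cy': 186.802, 'world_to_cam': [[0.061, 0.998, 0.012, -0.059], [-0.61, 0.028, 0.792, 0.206], [0.79, -0.055, 0.61, -2.187], [0.0, 0.0, 0.0, 1.0]]}
{'img': 0, 'fx': 460.516, 'fy': 460.516, 'cx': 255.572, 'cy': 190.823, 'world_to_cam': [[0.806, -0.592, 0.017, -0.38], [0.292, 0.423, 0.858, -0.24], [-0.514, -0.686, 0.514, -1.656], [0.0, 0.0, 0.0, 1.0]]}
{'img': 0, 'fx': 297.319, 'fy': 297.319, 'cx': 253.903, 'cy': 190.13, 'mount': [[-0.001, 0.954, 0.298, 0.086], [1.0, 0.0, 0.001, -0.0], [0.001, 0.298, -0.954, -0.17], [0.0, 0.0, 0.0, 1.0]]}
{'clock': 0.15, 'qpos': array([ 1.22641789e+00,  1.24366962e-01,  1.65133864e+00, -2.49495976e-05,
        1.36749870e+00, -8.26388833e-02]), 'dq': array([-0.00097053, -0.00177956, -0.00460795, -0.00039972, -0.0003063 ,
        0.00231598]), 'joint_torque': array([ 2.16181752e-04, -4.18191648e+01, -3.60471368e+01,  7.74704316e-02,
        4.70605900e-02, -1.09115770e-04]), 'tool_pos': array([0.16808781, 0.62738197, 0.21367468]), 'tcp_rot': array([-4.09917489e-01, -3.11441332e+00,  2.48197762e-03]), 'force': array([ 1.34779258, -0.40718083, -0.79801711]), 'torque': array([0.00705965, 0.00016293, 0.02266898]), 'width': 0.09511915011094349}
```

View pics/s1.png

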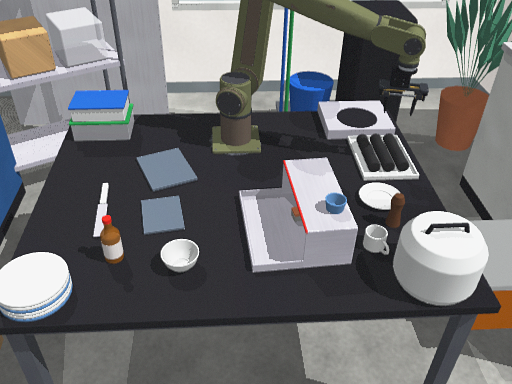

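View pics/d1.png

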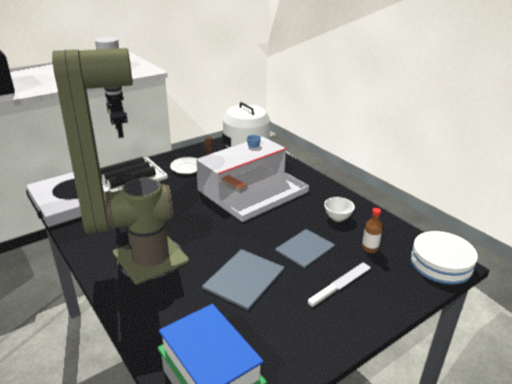

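The scene view shows the bin with its red edge running from (285,160) to about (302,240) and its tray to the left. There are two slate-like boards: the larger at (167,168) and the smaller at (162,214), which I choose. In the side view, something red-brown shows under the hood at (235,183), probably the stone. Next is a close crop of both.

```bash
python3 - <<'E'
from h import *
a=load('s1')[0]['img'][:,:,::-1];b=load('d1')[0]['img'][:,:,::-1]
def crop(i,u,v,w,h,k): return cv2.resize(i[v:v+h,u:u+w],None,fx=k,fy=k,interpolation=cv2.INTER_CUBIC)
A=crop(a,130,145,240,130,3.333)   # scene, 800x433
cv2.imwrite('pics/c1.png',crop(a,130,145,240,135,10/3))
cv2.imwrite('pics/c2.png',crop(b,185,125,160,150,4))
E
```

```text
(no output)
```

View pics/c1.png

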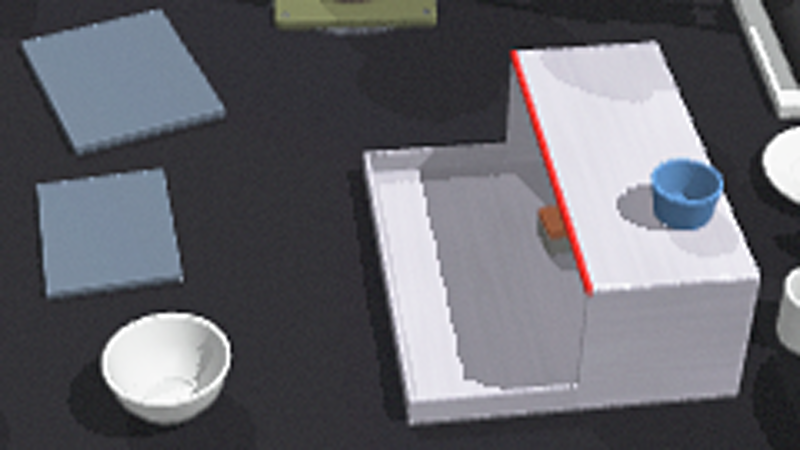

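View pics/c2.png

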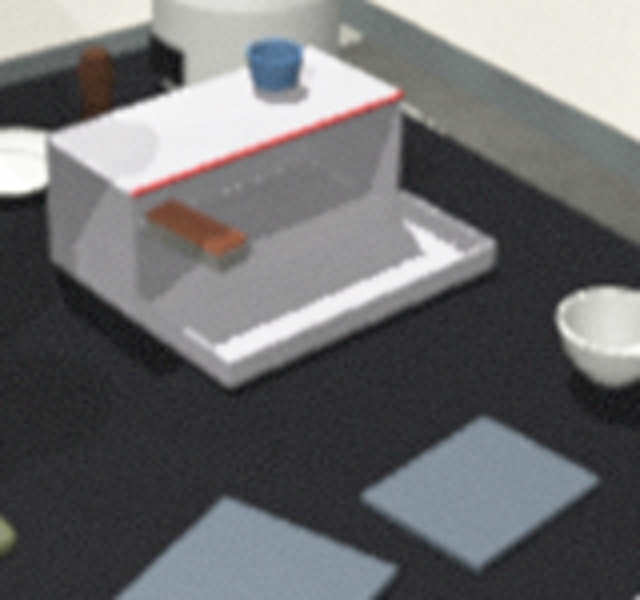

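```bash
python3 - <<'E'
from h import *
def S(l,z):
    for p in l: print('S',p,z,np.round(pt('s1',130+p[0]*.3,145+p[1]*.3,z),4)[:2])
def D(l,z):
    for p in l: print('D',p,z,np.round(pt('d1',185+p[0]/4,125+p[1]/4,z),4)[:2])
print('edge');S([(513,52),(590,292)],.152);D([(135,192),(402,94)],.152)
print('rear');S([(655,43),(758,275)],.154);D([(49,140)],.154)
print('tray front');S([(364,152),(408,412)],.03);D([(230,373),(495,240)],.03)
print('stone');S([(540,208),(553,236)],.038);D([(246,238),(218,254),(178,202),(150,213)],.038)
print('slate');S([(38,184),(164,170),(182,276),(48,292)],.01);D([(483,416),(600,480),(478,568),(361,495)],.01)
E
```

```text
edge
S (513, 52) 0.152 [0.3884 0.1581]
S (590, 292) 0.152 [0.769  0.1836]
D (135, 192) 0.152 [0.3968 0.1584]
D (402, 94) 0.152 [0.7715 0.1827]
rear
S (655, 43) 0.154 [0.3809 0.3139]
S (758, 275) 0.154 [0.756  0.3393]
D (49, 140) 0.154 [0.3811 0.306 ]
tray front
S (364, 152) 0.03 [ 0.4001 -0.0032]
S (408, 412) 0.03 [0.7924 0.0201]
D (230, 373) 0.03 [ 0.3912 -0.0207]
D (495, 240) 0.03 [0.7852 0.0259]
stone
S (540, 208) 0.038 [0.515  0.1784]
S (553, 236) 0.038 [0.5607 0.1861]
D (246, 238) 0.038 [0.5503 0.1767]
D (218, 254) 0.038 [0.5051 0.1657]
D (178, 202) 0.038 [0.5336 0.2878]
D (150, 213) 0.038 [0.4934 0.2844]
slate
S (38, 184) 0.01 [ 0.4153 -0.3627]
S (164, 170) 0.01 [ 0.3969 -0.2258]
S (182, 276) 0.01 [ 0.5731 -0.1986]
S (48, 292) 0.01 [ 0.5908 -0.3335]
D (483, 416) 0.01 [ 0.5688 -0.1996]
D (600, 480) 0.01 [ 0.5905 -0.3394]
D (478, 568) 0.01 [ 0.4133 -0.3681]
D (361, 495) 0.01 [ 0.3932 -0.2286]
```

The stone is partly visible, and both views agree. Its near end is at about (0.533, 0.176), it points about 98.5° in the xy plane, and its centre is at bin y +55 mm. The smaller board's centre is (0.494, -0.282) with its long axis at 9°, and it measures 178x138 mm, which matches the description. Stone-like or board-like things: the larger board at scene (167,168), rejected; the board at (162,214), chosen; red-brown stone at (297,212), the only one. Now I'll plan a 45° tilted reach.

```bash
cat >> h.py <<'E'
import json,os
from scipy.spatial.transform import Slerp
def rot(a_deg,tilt_deg):
    a,t=np.radians([a_deg,tilt_deg]); h=np.array([np.cos(a),np.sin(a),0]); k=np.array([0,0,1.])
    z=np.sin(t)*h-np.cos(t)*k; x=np.cos(t)*h+np.sin(t)*k
    return R.from_matrix(np.c_[x,np.cross(z,x),z])
def plan(wps,measured=False):
    """wps: (pos, R, nrows) from commanded pose; prints rounded rows, stores new commanded pose"""
    s=bot.state()
    if os.path.exists('cmd.json') and not measured: c=json.load(open('cmd.json'))
    else: c={'p':list(s['tool_pos']),'r':list(s['tcp_rot'])}
    p0=np.array(c['p']);R0=R.from_rotvec(c['r']); p,r=p0,R0; out=[]
    for q,Q,n in wps:
        sl=Slerp([0,1],R.concatenate([r,Q]))
        for i in range(1,n+1):
            f=i/n; t=R0.inv().apply(p+(np.array(q)-p)*f-p0)/.6; w=(R0.inv()*sl(f)).as_rotvec()/np.radians(120)
            out.append(np.round(np.r_[t,w],3)+0.)
        p,r=np.array(q),Q
    L=out[-1]; P=p0+R0.apply(L[:3]*.6); Rn=R0*R.from_rotvec(L[3:]*np.radians(120))
    json.dump({'p':P.tolist(),'r':Rn.as_rotvec().tolist()},open('cmd.json','w'))
    print(len(out),'rows',json.dumps([o.tolist() for o in out])); print('end',P)
E
python3 - <<'E'
from h import *
Q=rot(98.5,45); s=bot.state(); R0=R.from_rotvec(s['tcp_rot'])
print(R0.as_matrix().round(2).tolist(), Q.as_matrix().round(2).tolist(), np.degrees((R0.inv()*Q).magnitude()))
p=np.array([.168,.628,.215])
plan([((.17,.60,.36),R0,3),((.551,.05,.30),Q,9)])
E
```

```text
[[-0.97, 0.26, -0.0], [0.26, 0.97, -0.0], [0.0, -0.0, -1.0]] [[-0.1, 0.99, -0.1], [0.7, 0.15, 0.7], [0.71, 0.0, -0.71]] 78.84944121170113
12 rows [[-0.005, -0.015, -0.081, 0.0, 0.0, 0.0], [-0.01, -0.029, -0.163, 0.0, 0.0, 0.0], [-0.015, -0.044, -0.244, 0.0, 0.0, 0.0], [-0.109, -0.124, -0.233, -0.024, 0.037, 0.058], [-0.204, -0.204, -0.221, -0.048, 0.074, 0.116], [-0.298, -0.284, -0.21, -0.073, 0.11, 0.175], [-0.393, -0.364, -0.199, -0.097, 0.147, 0.233], [-0.487, -0.444, -0.188, -0.121, 0.184, 0.291], [-0.582, -0.524, -0.176, -0.145, 0.221, 0.349], [-0.676, -0.604, -0.165, -0.169, 0.258, 0.407], [-0.771, -0.685, -0.154, -0.194, 0.295, 0.466], [-0.865, -0.765, -0.143, -0.218, 0.331, 0.524]]
end [0.55068775 0.04985114 0.30015631]
```

Call:
play_rows:
  targets:
    - [-0.005, -0.015, -0.081, 0, 0, 0]
    - [-0.015, -0.044, -0.244, 0, 0, 0]
    - [-0.109, -0.124, -0.233, -0.024, 0.037, 0.058]
    - [-0.204, -0.204, -0.221, -0.048, 0.074, 0.116]
    - [-0.298, -0.284, -0.21, -0.073, 0.11, 0.175]
    - [-0.393, -0.364, -0.199, -0.097, 0.147, 0.233]
    - [-0.487, -0.444, -0.188, -0.121, 0.184, 0.291]
    - [-0.582, -0.524, -0.176, -0.145, 0.221, 0.349]
    - [-0.676, -0.604, -0.165, -0.169, 0.258, 0.407]
    - [-0.771, -0.685, -0.154, -0.194, 0.295, 0.466]
    - [-0.865, -0.765, -0.143, -0.218, 0.331, 0.524]
    - [-0.865, -0.765, -0.143, -0.218, 0.331, 0.524]
  jaw: 0

```text
clock: 1.65
tool_pos: [0.5194, 0.093, 0.3039]
tcp_rot: [-1.612, -1.863, -0.669]
force: [0.4, 0.5, 0.2]
width: 0.0952
```

Call:
play_rows:
  targets:
    - [0, 0, 0, 0, 0, 0]
    - [0, 0, 0, 0, 0, 0]
    - [0, 0, 0, 0, 0, 0]

```text
clock: 2.02
tool_pos: [0.5186, 0.0968, 0.3058]
tcp_rot: [-1.607, -1.869, -0.669]
force: [0.2, 0.6, 0.2]
width: 0.0949
```

```bash
python3 - <<'E'
from h import *
s=bot.state(); Q=rot(98.5,45); print(s['tool_pos'],s['qpos'].round(2)); print(R.from_rotvec(s['tcp_rot']).as_matrix().round(3), np.degrees((R.from_rotvec(s['tcp_rot']).inv()*Q).magnitude()))
h=np.array([-.148,.989,0]); g=np.array([.529,.203,.018])
plan([(g-.13*h+[0,0,.15],Q,4),(g-.13*h+[0,0,.05],Q,4)],True)
E
```

```text
[0.51864684 0.096836   0.30582677] [-0.29 -0.08  1.85  0.71  1.73 -0.46]
[[-0.107  0.989 -0.104]
 [ 0.699  0.149  0.7  ]
 [ 0.708  0.002 -0.707]] 0.14762539791596505
8 rows [[-0.048, 0.011, 0.033, 0.0, 0.0, 0.0], [-0.097, 0.021, 0.066, 0.0, 0.0, 0.001], [-0.145, 0.032, 0.098, 0.0, 0.0, 0.001], [-0.194, 0.043, 0.131, 0.0, 0.0, 0.001], [-0.223, 0.043, 0.161, 0.0, 0.0, 0.001], [-0.253, 0.043, 0.19, 0.0, 0.0, 0.001], [-0.282, 0.042, 0.219, 0.0, 0.0, 0.001], [-0.312, 0.042, 0.249, 0.0, 0.0, 0.001]]
end [0.54804809 0.07437505 0.06785553]
```

Call:
play_rows:
  targets:
    - [-0.048, 0.011, 0.033, 0, 0, 0]
    - [-0.097, 0.021, 0.066, 0, 0, 0.001]
    - [-0.145, 0.032, 0.098, 0, 0, 0.001]
    - [-0.194, 0.043, 0.131, 0, 0, 0.001]
    - [-0.223, 0.043, 0.161, 0, 0, 0.001]
    - [-0.253, 0.043, 0.19, 0, 0, 0.001]
    - [-0.282, 0.042, 0.219, 0, 0, 0.001]
    - [-0.312, 0.042, 0.249, 0, 0, 0.001]
    - [-0.312, 0.042, 0.249, 0, 0, 0.001]
    - [-0.312, 0.042, 0.249, 0, 0, 0.001]
    - [-0.312, 0.042, 0.249, 0, 0, 0.001]

```text
clock: 3.4
tool_pos: [0.5494, 0.073, 0.0687]
tcp_rot: [-1.611, -1.867, -0.67]
force: [-0.2, -0.1, 0.3]
width: 0.0949
```

```bash
python3 - <<'E'
from h import *
s=bot.state(); print(s['tool_pos'],s['dq'].round(3))
i=snap('wrist','w2')['img']; 
E
```

```text
[0.54939632 0.07302098 0.06868281] [ 0.001 -0.003  0.    -0.002 -0.003 -0.002]
```

View pics/w2.png

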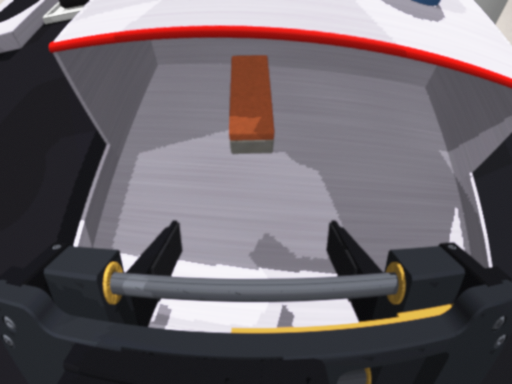

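The wrist view shows the stone clearly under the hood. Its near top corners are at (230,138) and (273,137), and its far ones at (232,57) and (268,56), centred between the fingers.

```bash
python3 - <<'E'
from h import *
P=[pt('w2',u,v,.038) for u,v in [(230,138),(273,137),(232,57),(268,56)]]
print(np.round(P,4)); n=(P[0]+P[1])/2; f=(P[2]+P[3])/2; d=f-n; a=np.degrees(np.arctan2(d[1],d[0])); print(n,f,np.linalg.norm(d),a, np.linalg.norm(P[0]-P[1]))
a=98.5; h=np.array([np.cos(np.radians(a)),np.sin(np.radians(a)),0]); g=n+.026*h; g[2]=.018; Q=rot(a,45)
print(g)
plan([(g-.04*h+[0,0,.012],Q,5),(g,Q,5)],True)
E
```

```text
[[0.5124 0.171  0.038 ]
 [0.5502 0.1778 0.038 ]
 [0.4912 0.2892 0.038 ]
 [0.5319 0.2971 0.038 ]]
[0.53134035 0.17440821 0.038     ] [0.51157488 0.29312847 0.038     ] 0.12035435964790277 99.45234635651957 0.03840650512145134
[0.5274973  0.20012263 0.018     ]
10 rows [[0.012, -0.001, 0.03, 0.0, 0.0, 0.0], [0.024, -0.002, 0.06, 0.001, 0.0, 0.0], [0.036, -0.003, 0.09, 0.001, 0.0, 0.0], [0.047, -0.004, 0.12, 0.001, 0.0, 0.0], [0.059, -0.005, 0.15, 0.001, 0.0, 0.0], [0.066, -0.005, 0.163, 0.001, 0.0, 0.0], [0.073, -0.005, 0.175, 0.001, 0.0, 0.0], [0.079, -0.005, 0.187, 0.001, 0.0, 0.0], [0.086, -0.005, 0.199, 0.001, 0.0, 0.0], [0.092, -0.005, 0.212, 0.001, 0.0, 0.0]]
end [0.52769219 0.2001769  0.01767422]
```

Length 120 mm and angle 99.5° match the stone. Going in.

Call:
play_rows:
  targets:
    - [0.012, -0.001, 0.03, 0, 0, 0]
    - [0.024, -0.002, 0.06, 0, 0, 0]
    - [0.036, -0.003, 0.09, 0, 0, 0]
    - [0.047, -0.004, 0.12, 0, 0, 0]
    - [0.059, -0.005, 0.15, 0, 0, 0]
    - [0.066, -0.005, 0.163, 0, 0, 0]
    - [0.073, -0.005, 0.175, 0, 0, 0]
    - [0.079, -0.005, 0.187, 0, 0, 0]
    - [0.086, -0.005, 0.199, 0, 0, 0]
    - [0.092, -0.005, 0.212, 0, 0, 0]
    - [0.092, -0.005, 0.212, 0, 0, 0]
    - [0.092, -0.005, 0.212, 0, 0, 0]

```text
clock: 4.95
tool_pos: [0.5268, 0.2004, 0.0166]
tcp_rot: [-1.611, -1.865, -0.668]
force: [-0.1, -0.1, 0.1]
width: 0.095
```

Call:
play_rows:
  targets:
    - [0, 0, 0, 0, 0, 0]
    - [0, 0, 0, 0, 0, 0]
    - [0, 0, 0, 0, 0, 0]
    - [0, 0, 0, 0, 0, 0]
    - [0, 0, 0, 0, 0, 0]
    - [0, 0, 0, 0, 0, 0]
    - [0, 0, 0, 0, 0, 0]
    - [0, 0, 0, 0, 0, 0]
  jaw: 1
  grip_force: 25

```text
clock: 5.95
tool_pos: [0.5269, 0.2004, 0.0166]
tcp_rot: [-1.611, -1.866, -0.668]
force: [1.1, 0.4, -0.4]
width: 0.0421
```

```bash
python3 - <<'E'
from h import *
s=bot.state(); print(s['tool_pos'],s['force'],s['width'])
p=s['tool_pos']; Q=R.from_rotvec(s['tcp_rot'])
# pull straight along bin -x by 135 mm
plan([(p+.133*np.array([.067,-.998,0])+[0,0,.001],Q,9)],True)
E
```

```text
[0.52693739 0.20039867 0.01658136] [ 1.11230314  0.37412236 -0.38745778] 0.04211763209896288
9 rows [[-0.017, -0.002, -0.018, 0.0, 0.0, 0.0], [-0.034, -0.004, -0.035, 0.0, 0.0, 0.0], [-0.052, -0.006, -0.053, 0.0, 0.0, 0.0], [-0.069, -0.008, -0.07, 0.0, 0.0, 0.0], [-0.086, -0.01, -0.088, 0.0, 0.0, 0.0], [-0.103, -0.012, -0.105, 0.0, 0.0, 0.0], [-0.121, -0.014, -0.123, 0.0, 0.0, 0.0], [-0.138, -0.016, -0.14, 0.0, 0.0, 0.0], [-0.155, -0.017, -0.158, 0.0, 0.0, 0.0]]
end [0.53616685 0.06753237 0.01778269]
```

The jaws hold 42.1 mm, which is the stone's width. Drawing it forward.

Call:
play_rows:
  targets:
    - [-0.017, -0.002, -0.018, 0, 0, 0]
    - [-0.034, -0.004, -0.035, 0, 0, 0]
    - [-0.052, -0.006, -0.053, 0, 0, 0]
    - [-0.069, -0.008, -0.07, 0, 0, 0]
    - [-0.086, -0.01, -0.088, 0, 0, 0]
    - [-0.103, -0.012, -0.105, 0, 0, 0]
    - [-0.121, -0.014, -0.123, 0, 0, 0]
    - [-0.138, -0.016, -0.14, 0, 0, 0]
    - [-0.155, -0.017, -0.158, 0, 0, 0]
    - [-0.155, -0.017, -0.158, 0, 0, 0]
    - [-0.155, -0.017, -0.158, 0, 0, 0]

```text
clock: 7.32
tool_pos: [0.536, 0.0676, 0.0177]
tcp_rot: [-1.611, -1.865, -0.668]
force: [0.1, 0.4, -5.0]
width: 0.0419
```

Call:
play_rows:
  targets:
    - [0, 0, 0, 0, 0, 0]
    - [0, 0, 0, 0, 0, 0]
    - [0, 0, 0, 0, 0, 0]
    - [0, 0, 0, 0, 0, 0]
    - [0, 0, 0, 0, 0, 0]
  jaw: 0

```text
clock: 7.95
tool_pos: [0.536, 0.0677, 0.0179]
tcp_rot: [-1.61, -1.865, -0.668]
force: [0.2, 1.0, -1.3]
width: 0.0864
```

```bash
python3 - <<'E'
from h import *
s=bot.state(); print(s['tool_pos'],s['force'],s['width'])
p=s['tool_pos']; Q=R.from_rotvec(s['tcp_rot'])
# back off along tool -z 170 mm, then tilt to vertical above tray
b=p-Q.apply([0,0,1])*.10
plan([(b,Q,4),((.525,.09,.22),rot(98.5,0),6)],True)
E
```

```text
[0.5359881  0.06768503 0.01785186] [ 0.19516307  0.96453045 -1.34555265] 0.08640031507687748
10 rows [[0.0, 0.0, -0.042, 0.0, 0.0, 0.0], [0.0, 0.0, -0.083, 0.0, 0.0, 0.0], [0.0, 0.0, -0.125, 0.0, 0.0, 0.0], [0.0, 0.0, -0.167, 0.0, 0.0, 0.0], [0.044, -0.002, -0.174, 0.0, -0.063, 0.0], [0.089, -0.004, -0.181, 0.0, -0.125, 0.0], [0.133, -0.006, -0.188, 0.0, -0.188, 0.0], [0.178, -0.008, -0.196, 0.0, -0.25, -0.001], [0.222, -0.011, -0.203, 0.0, -0.313, -0.001], [0.266, -0.013, -0.21, 0.0, -0.375, -0.001]]
end [0.5248257  0.08984837 0.21982509]
```

Call:
play_rows:
  targets:
    - [0, 0, -0.042, 0, 0, 0]
    - [0, 0, -0.083, 0, 0, 0]
    - [0, 0, -0.125, 0, 0, 0]
    - [0, 0, -0.167, 0, 0, 0]
    - [0.044, -0.002, -0.174, 0, -0.063, 0]
    - [0.089, -0.004, -0.181, 0, -0.125, 0]
    - [0.133, -0.006, -0.188, 0, -0.188, 0]
    - [0.178, -0.008, -0.196, 0, -0.25, -0.001]
    - [0.222, -0.011, -0.203, 0, -0.313, -0.001]
    - [0.266, -0.013, -0.21, 0, -0.375, -0.001]
    - [0.266, -0.013, -0.21, 0, -0.375, -0.001]
    - [0.266, -0.013, -0.21, 0, -0.375, -0.001]

```text
clock: 9.45
tool_pos: [0.5243, 0.0896, 0.2188]
tcp_rot: [-2.049, -2.379, -0.001]
force: [-0.8, 0.2, 0.3]
width: 0.0951
```

```bash
python3 - <<'E'
from h import *
s=bot.state(); print(s['tool_pos'],s['dq'].round(3),s['force'])
snap('wrist','w3')
E
```

```text
[0.52434486 0.08956452 0.21878558] [-0.026  0.016  0.012 -0.003  0.002  0.005] [-0.79681189  0.23953408  0.3110363 ]
```

View pics/w3.png

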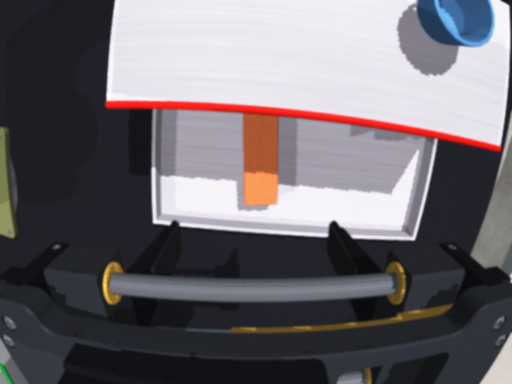

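The stone now lies in the tray, with its near end at (244..277, 204) and its sides running up to the hood edge at (243,114) and (277,117).

```bash
python3 - <<'E'
from h import *
P=[pt('w3',u,v,.038) for u,v in [(244,204),(277,204),(243,116),(277,118)]]
print(np.round(P,4)); n=(P[0]+P[1])/2; f=(P[2]+P[3])/2; d=f-n; a=np.degrees(np.arctan2(d[1],d[0])); print(n,f,np.linalg.norm(d),a)
print('edge',pt('w3',260,111,.15))
u=d/np.linalg.norm(d); c=n+.06*u; g=c-.002*u; print('c',c); g[2]=.022
Q=rot(a,0); plan([([g[0],g[1],.12],Q,4),(g,Q,5)],True)
E
```

```text
[[0.5172 0.0451 0.038 ]
 [0.5582 0.0512 0.038 ]
 [0.5008 0.1529 0.038 ]
 [0.5405 0.1566 0.038 ]]
[0.53767004 0.0481276  0.038     ] [0.5206544  0.15475057 0.038     ] 0.10797216976452037 99.06720167606613
edge [0.51674118 0.16524623 0.15      ]
c [0.52821447 0.10737786 0.038     ]
9 rows [[0.006, 0.003, 0.041, 0.0, 0.0, -0.001], [0.013, 0.006, 0.082, 0.0, 0.0, -0.003], [0.019, 0.009, 0.123, -0.001, -0.001, -0.004], [0.026, 0.011, 0.164, -0.001, -0.001, -0.005], [0.026, 0.011, 0.196, -0.001, -0.001, -0.005], [0.026, 0.012, 0.229, -0.001, -0.001, -0.005], [0.026, 0.012, 0.262, -0.001, -0.001, -0.005], [0.026, 0.012, 0.294, -0.001, -0.001, -0.005], [0.025, 0.012, 0.327, -0.001, -0.001, -0.005]]
end [0.52874948 0.10514718 0.02201841]
```

```bash
python3 - <<'E'
from h import *
a=99.1; u=rot(a,90).apply([0,0,1]); c=np.array([.5282,.1074,0]); g=c+.002*u; g[2]=.014
Q=rot(a,12); plan([(g-.02*u+[0,0,.11],Q,4),(g+[0,0,.04],Q,3),(g,Q,3)],True)
E
```

```text
10 rows [[0.0, 0.003, 0.039, 0.0, 0.025, -0.001], [0.0, 0.006, 0.078, 0.0, 0.05, -0.003], [-0.001, 0.009, 0.118, 0.0, 0.074, -0.004], [-0.001, 0.012, 0.157, 0.0, 0.099, -0.006], [0.01, 0.012, 0.196, 0.0, 0.099, -0.006], [0.021, 0.012, 0.235, 0.0, 0.099, -0.006], [0.032, 0.012, 0.274, 0.0, 0.099, -0.006], [0.032, 0.012, 0.296, 0.0, 0.099, -0.006], [0.032, 0.012, 0.318, 0.0, 0.099, -0.006], [0.032, 0.012, 0.34, 0.0, 0.099, -0.006]]
end [0.5281179  0.10931321 0.01422577]
```

Call:
play_rows:
  targets:
    - [0, 0.003, 0.039, 0, 0.025, -0.001]
    - [0, 0.006, 0.078, 0, 0.05, -0.003]
    - [-0.001, 0.009, 0.118, 0, 0.074, -0.004]
    - [-0.001, 0.012, 0.157, 0, 0.099, -0.006]
    - [0.01, 0.012, 0.196, 0, 0.099, -0.006]
    - [0.021, 0.012, 0.235, 0, 0.099, -0.006]
    - [0.032, 0.012, 0.274, 0, 0.099, -0.006]
    - [0.032, 0.012, 0.296, 0, 0.099, -0.006]
    - [0.032, 0.012, 0.318, 0, 0.099, -0.006]
    - [0.032, 0.012, 0.34, 0, 0.099, -0.006]
    - [0.032, 0.012, 0.34, 0, 0.099, -0.006]
    - [0.032, 0.012, 0.34, 0, 0.099, -0.006]

```text
clock: 11.0
tool_pos: [0.5298, 0.11, 0.0163]
tcp_rot: [-1.93, -2.268, -0.205]
force: [0.5, 0.2, -0.3]
width: 0.0951
```

Call:
play_rows:
  targets:
    - [0, 0, 0, 0, 0, 0]
    - [0, 0, 0, 0, 0, 0]
    - [0, 0, 0, 0, 0, 0]
    - [0, 0, 0, 0, 0, 0]
    - [0, 0, 0, 0, 0, 0]
    - [0, 0, 0, 0, 0, 0]
    - [0, 0, 0, 0, 0, 0]
    - [0, 0, 0, 0, 0, 0]
  jaw: 1
  grip_force: 45

```text
clock: 12.0
tool_pos: [0.5292, 0.1101, 0.0157]
tcp_rot: [-1.929, -2.268, -0.204]
force: [-0.8, 0.1, -0.6]
width: 0.0419
```

```bash
python3 - <<'E'
from h import *
s=bot.state(); print(s['tool_pos'],s['force'],s['width'])
p=s['tool_pos']; Q=R.from_rotvec(s['tcp_rot'])
# back away from the hood while lifting
plan([(p+[.0,-.02,.03],Q,3),(p+[.003,-.05,.13],Q,4)],True)
E
```

```text
[0.52915846 0.11005007 0.01571749] [-0.81242416  0.13731804 -0.60212748] 0.041876614370709664
7 rows [[-0.007, -0.002, -0.019, 0.0, 0.0, 0.0], [-0.015, -0.003, -0.037, 0.0, 0.0, 0.0], [-0.022, -0.005, -0.056, 0.0, 0.0, 0.0], [-0.026, -0.006, -0.099, 0.0, 0.0, 0.0], [-0.029, -0.007, -0.142, 0.0, 0.0, 0.0], [-0.033, -0.007, -0.186, 0.0, 0.0, 0.0], [-0.036, -0.008, -0.229, 0.0, 0.0, 0.0]]
end [0.53210499 0.06034075 0.14567387]
```

Call:
play_rows:
  targets:
    - [-0.003, -0.001, -0.019, 0, 0, 0]
    - [-0.01, -0.003, -0.04, 0, 0, 0]
    - [-0.018, -0.005, -0.06, 0, 0, 0]
    - [-0.026, -0.006, -0.099, 0, 0, 0]
    - [-0.029, -0.007, -0.142, 0, 0, 0]
    - [-0.033, -0.007, -0.186, 0, 0, 0]
    - [-0.036, -0.008, -0.229, 0, 0, 0]
    - [-0.036, -0.008, -0.229, 0, 0, 0]
    - [-0.036, -0.008, -0.229, 0, 0, 0]

```text
clock: 13.12
tool_pos: [0.5314, 0.0602, 0.1448]
tcp_rot: [-1.929, -2.267, -0.203]
force: [-1.3, -0.2, -5.8]
width: 0.0417
```

```bash
python3 - <<'E'
from h import *
s=bot.state(); print(s['tool_pos'],s['force'],s['width'])
# stone centre relative to TCP at grasp: (.5282,.1074) vs tcp, in hand heading 99.1
a=99.1; Ra=R.from_euler('z',a,degrees=True); off=np.array([.5282,.1074,0])-[.5292,.1101,0]
off=Ra.inv().apply(off); b=9.; o=R.from_euler('z',b,degrees=True).apply(off)
T=np.array([.494,-.282,0])-o; print('T',T)
# grasp z: tcp .0157 with stone bottom .004 -> on slate .010: tcp .0217 
Q=rot(b,12); plan([((.50,-.13,.13),rot(45,12),6),((T[0],T[1],.08),Q,6)],True)
E
```

```text
[0.53141925 0.06021966 0.14479462] [-1.25805704 -0.18641888 -5.76056443] 0.04169900703718749
T [ 0.49669825 -0.28300471  0.        ]
12 rows [[-0.051, -0.017, -0.006, -0.016, 0.0, 0.074], [-0.101, -0.034, -0.013, -0.031, 0.0, 0.147], [-0.152, -0.051, -0.019, -0.047, 0.0, 0.221], [-0.202, -0.068, -0.026, -0.062, 0.0, 0.295], [-0.253, -0.085, -0.032, -0.078, 0.0, 0.368], [-0.303, -0.102, -0.039, -0.093, 0.0, 0.442], [-0.347, -0.11, -0.034, -0.104, 0.0, 0.491], [-0.391, -0.118, -0.029, -0.114, 0.0, 0.54], [-0.434, -0.125, -0.024, -0.124, 0.0, 0.589], [-0.478, -0.133, -0.019, -0.135, 0.0, 0.637], [-0.522, -0.141, -0.014, -0.145, 0.0, 0.686], [-0.566, -0.149, -0.009, -0.156, 0.0, 0.735]]
end [ 0.49646211 -0.28314314  0.07975872]
```

The held weight of about 5.4 N confirms the lift. Carrying it to above the slate.

Call:
play_rows:
  targets:
    - [-0.051, -0.017, -0.006, -0.016, 0, 0.074]
    - [-0.101, -0.034, -0.013, -0.031, 0, 0.147]
    - [-0.152, -0.051, -0.019, -0.047, 0, 0.221]
    - [-0.202, -0.068, -0.026, -0.062, 0, 0.295]
    - [-0.253, -0.085, -0.032, -0.078, 0, 0.368]
    - [-0.303, -0.102, -0.039, -0.093, 0, 0.442]
    - [-0.391, -0.118, -0.029, -0.114, 0, 0.54]
    - [-0.434, -0.125, -0.024, -0.124, 0, 0.589]
    - [-0.478, -0.133, -0.019, -0.135, 0, 0.637]
    - [-0.522, -0.141, -0.014, -0.145, 0, 0.686]
    - [-0.566, -0.149, -0.009, -0.156, 0, 0.735]
    - [-0.566, -0.149, -0.009, -0.156, 0, 0.735]

```text
clock: 14.62
tool_pos: [0.4957, -0.2826, 0.0778]
tcp_rot: [-3.096, -0.243, -0.322]
force: [0.5, -0.0, -4.8]
width: 0.0415
```

Call:
play_rows:
  targets:
    - [0, 0, 0, 0, 0, 0]
    - [0, 0, 0, 0, 0, 0]

```text
clock: 14.88
tool_pos: [0.4973, -0.2822, 0.0803]
tcp_rot: [-3.098, -0.247, -0.328]
force: [0.6, 0.7, -4.6]
width: 0.0418
```

```bash
python3 - <<'E'
from h import *
s=bot.state(); print(s['tool_pos'],s['force'],s['width'],np.degrees((R.from_rotvec(s['tcp_rot']).inv()*rot(9,12)).magnitude()))
a=snap('scene','s4')['img'][145:275,110:240];b=snap('side','d4')['img'][170:300,230:360]
cv2.imwrite('pics/c4.png',cv2.resize(np.hstack([a,b])[:,:,::-1],None,fx=3,fy=3,interpolation=cv2.INTER_CUBIC))
E
```

```text
[ 0.49730281 -0.28216271  0.0803463 ] [ 0.63433275  0.66765256 -4.58090769] 0.04179313225469568 0.14041313929582586
```

View pics/c4.png

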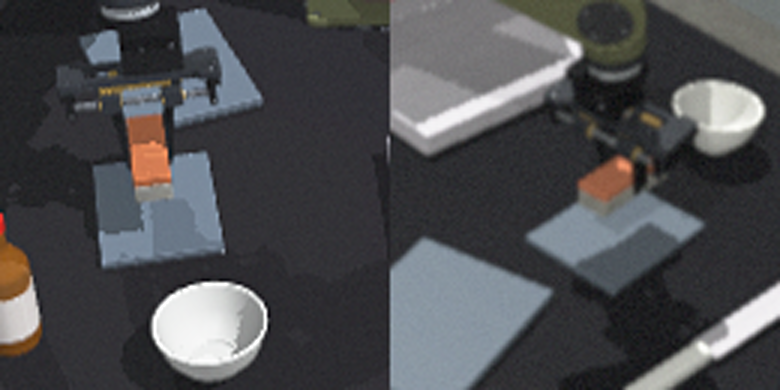

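The stone hangs level over the smaller board: at (152,190) in the left crop, and over the board at (610,235) in the right. Lowering it slowly: 52 mm, then feeling the last part.

```bash
python3 - <<'E'
from h import *
Q=rot(9,12)
plan([((.4967,-.283,.031),Q,6),((.4967,-.283,.024),Q,4)],True)
E
```

```text
10 rows [[-0.003, 0.0, 0.013, 0.0, 0.0, 0.0], [-0.006, 0.0, 0.027, 0.0, 0.0, 0.0], [-0.009, 0.0, 0.04, 0.0, 0.0, 0.0], [-0.013, 0.0, 0.054, 0.0, -0.001, 0.001], [-0.016, 0.001, 0.067, 0.0, -0.001, 0.001], [-0.019, 0.001, 0.081, 0.0, -0.001, 0.001], [-0.019, 0.001, 0.084, 0.0, -0.001, 0.001], [-0.02, 0.001, 0.086, 0.0, -0.001, 0.001], [-0.021, 0.001, 0.089, 0.0, -0.001, 0.001], [-0.021, 0.001, 0.092, 0.0, -0.001, 0.001]]
end [ 0.49685056 -0.28321996  0.02411886]
```

Call:
play_rows:
  targets:
    - [-0.003, 0, 0.013, 0, 0, 0]
    - [-0.006, 0, 0.027, 0, 0, 0]
    - [-0.009, 0, 0.04, 0, 0, 0]
    - [-0.013, 0, 0.054, 0, 0, 0]
    - [-0.016, 0.001, 0.067, 0, 0, 0]
    - [-0.019, 0.001, 0.081, 0, 0, 0]
    - [-0.019, 0.001, 0.084, 0, 0, 0]
    - [-0.02, 0.001, 0.086, 0, 0, 0]
    - [-0.021, 0.001, 0.089, 0, 0, 0]
    - [-0.021, 0.001, 0.092, 0, 0, 0]
    - [-0.021, 0.001, 0.092, 0, 0, 0]

```text
clock: 16.35
tool_pos: [0.4967, -0.2838, 0.024]
tcp_rot: [-3.099, -0.245, -0.329]
force: [0.5, -0.8, -5.5]
width: 0.0419
```

Call:
play_rows:
  targets:
    - [0, 0, 0, 0, 0, 0]
    - [0, 0, 0, 0, 0, 0]

```text
clock: 16.6
tool_pos: [0.4968, -0.2838, 0.0241]
tcp_rot: [-3.099, -0.245, -0.329]
force: [0.1, -0.4, -5.7]
width: 0.0417
```

Call:
play_rows:
  targets:
    - [0, 0, 0.001, 0, 0, 0]
    - [-0.001, 0, 0.002, 0, 0, 0]
    - [-0.001, 0, 0.003, 0, 0, 0]
    - [-0.001, 0, 0.003, 0, 0, 0]

```text
clock: 17.1
tool_pos: [0.4965, -0.2838, 0.022]
tcp_rot: [-3.099, -0.245, -0.328]
force: [-0.6, 0.1, -4.8]
width: 0.0418
```

Call:
play_rows:
  targets:
    - [0, 0, 0.001, 0, 0, 0]
    - [0, 0, 0.001, 0, 0, 0]
    - [-0.001, 0, 0.002, 0, 0, 0]
    - [-0.001, 0, 0.002, 0, 0, 0]

```text
clock: 17.6
tool_pos: [0.4967, -0.2839, 0.0217]
tcp_rot: [-3.099, -0.245, -0.33]
force: [-1.9, 3.7, 4.2]
width: 0.0417
```

It is touching down, with about 10 N on the board. Releasing and withdrawing along the fingers.

Call:
play_rows:
  targets:
    - [0, 0, 0, 0, 0, 0]
    - [0, 0, 0, 0, 0, 0]
    - [0, 0, 0, 0, 0, 0]
    - [0, 0, 0, 0, 0, 0]
    - [0, 0, 0, 0, 0, 0]
    - [0, 0, 0, 0, 0, 0]
  jaw: 0

```text
clock: 18.35
tool_pos: [0.4962, -0.2839, 0.0208]
tcp_rot: [-3.099, -0.245, -0.329]
force: [0.2, -1.1, 0.2]
width: 0.093
```

Call:
play_rows:
  targets:
    - [0, 0, -0.02, 0, 0, 0]
    - [0, 0, -0.06, 0, 0, 0]
    - [0, 0, -0.12, 0, 0, 0]
    - [0, 0, -0.19, 0, 0, 0]
    - [0, 0, -0.26, 0, 0, 0]
    - [-0.1, 0, -0.3, 0, 0, 0]
    - [-0.15, 0, -0.33, 0, 0, 0]
    - [-0.15, 0, -0.33, 0, 0, 0]
    - [-0.15, 0, -0.33, 0, 0, 0]

```text
clock: 19.48
tool_pos: [0.3685, -0.3041, 0.1961]
tcp_rot: [-3.1, -0.245, -0.33]
force: [-0.2, -0.4, 0.1]
width: 0.0951
```

```bash
python3 - <<'E'
from h import *
s=bot.state(); print(s['tool_pos'],s['force'],s['width'],s['clock'])
a=snap('scene','s5')['img'];b=snap('side','d5')['img'][200:300,240:390]
A=cv2.resize(a[130:300,90:370],None,fx=2.5,fy=2.5,interpolation=cv2.INTER_CUBIC); B=cv2.resize(b,None,fx=1.7,fy=1.7)
o=np.zeros((A.shape[0]+B.shape[0],A.shape[1],3),np.uint8);o[:A.shape[0]]=A;o[A.shape[0]:,:B.shape[1]]=B
cv2.imwrite('pics/c5.png',o[:,:,::-1]); print(o.shape)
E
```

```text
[ 0.36847817 -0.30414187  0.19605288] [-0.16970151 -0.37656911  0.11835685] 0.09513053284701208 19.475
(595, 700, 3)
```

View pics/c5.png

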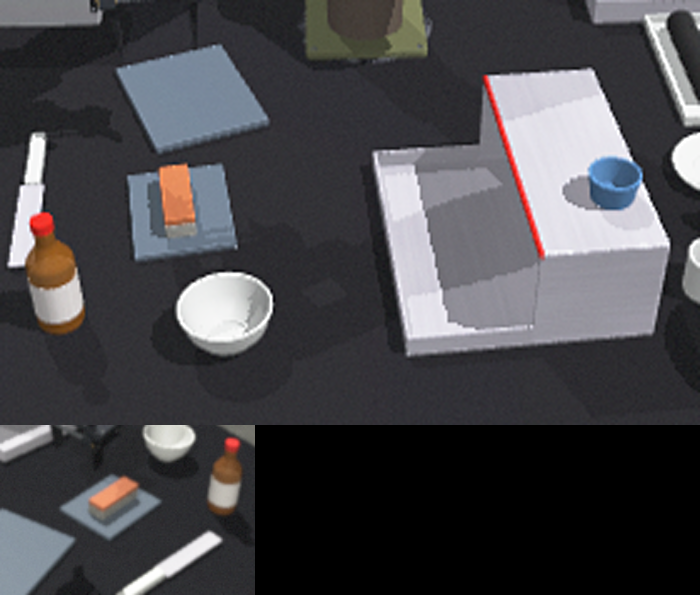

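The stone rests flat and central on the smaller board, at (178,200) in the scene crop and (113,497) in the side crop. The bystanders in view haven't moved, and the arm is clear.

```bash
python3 -c "
from station import bot
print(bot.close_job())"
```

```text
the job is handed in; nothing more can be done
None
```

The whetstone is out of the bin and resting centrally on the smaller slate board. I handed the job in about 20 s into the 64 s limit; no verdict was reported.

- **Finding it:** I didn't need to feel for the stone. The side and wrist cameras could see it under the hood, and its measured length (120 mm) and position matched the description. The jaws then closed on 42 mm, which is its width.
- **Moving it:** I reached in at a 45° tilt, gripped the near end and drew it onto the tray. I then regrasped it from above near its middle and carried it over level. The scale read about 5 to 6 N while it hung, in line with its 5.4 N weight.
- **Setting it down:** I lowered it slowly until it touched, with roughly 10 N on the board against the 60 N limit, then let go and withdrew.
- **Last checks:** The stone lies flat and wholly on the board in both the scene and side views. The bottle, bowl, knife and ramekin look unmoved. The plate and pitcher are only partly in the last picture and the pepper mill is not in it, so I did not check those three. The force reading after release was near zero with the arm clear, and no check failed.

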